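Pause the case alarm and hold up the glass dome

TASK

The racing car under the low glass dome is going on loan: first pause the case alarm by pressing the push button on the alarm unit fully down and letting it spring back. Then take the low, wide dome by its knob and lift it straight up and level, without touching the car or disturbing anything else, until there are at least 8 cm of free air between the car and the dome's rim. Finish while holding it there in the air, steady and level above its base, so that a colleague can reach in and take the car out.

Things in the scene. Friction and masses are not known exactly. Their poses are not given: they have to be found in the camera images.
- pause_button_top (a point): Centre of the top face of the alarm unit's push button: a round black cap 28 mm across that stands out of a steel collar, pressed straight down; about 5 N takes it all the way. The alarm unit is a fixed grey steel desk box 110 x 80 mm and 49 mm high; the button sits 18 mm from the middle of its top, a key switch and a small lamp at the other end stay lower than the cap.
- pause_button (a joint): Travel of the push button in m: 0 when out, 0.006 when fully down; a spring returns it.
- low_dome_knob (a point): Centre of the knob's head on the low, wide glass dome. The knob is dark turned wood: a round head 30 mm across and 22 mm high (11 mm above and below this point), on a neck 16 mm across; the glass begins 23 mm below this point. The dome is clear glass, 140 mm across, 100 mm high without the knob, wall 4 mm, open below; its rim lies 123 mm below this point. It weighs about 0.3 to 0.6 kg. Its z axis points up along the knob.
- low_dome: The same low glass dome with its knob; origin at the centre of its rim, z axis up.
- low_base: Fixed round base of dark wood under the low dome, 176 mm across, 20 mm high, with a raised step 122 mm across and 5 mm high that centres the dome and carries the car; origin at the centre of its underside, on the table, z axis up. The dome's rim rests on the wood around the step, 20 mm above the origin. A small white contact block of the alarm is screwed to the edge of the wood.
- car: Tin racing car under the low dome, 97 mm long, 48 mm wide, 42 mm high, standing loose on the step of the base; origin under its centre at wheel level, nose along its x axis.
- tall_dome: The other glass dome, tall and narrow, over a spinning top: 100 mm across, 175 mm high and 209 mm with its equal wooden knob, loose on its own fixed base (140 mm across, 20 mm high), so that it reaches 229 mm above the table. Leave alone. Origin at the centre of its rim, 20 mm above the table.
- bus: Tin bus, 150 x 60 x 75 mm, standing loose on the table. Leave alone. Origin under its centre, its length along x.
- loco: Toy locomotive, 105 x 46 x 75 mm, loose on the table. Leave alone. Origin under its centre.
- figure: Wooden toy figure, 44 mm across, 85 mm high, loose on the table. Leave alone. Origin under its centre.
- wax_jar: Small jar of wax polish, 48 mm across, 45 mm high, loose on the table. Leave alone. Origin under its centre.
- loupe: Eye loupe, 38 mm across, 37 mm high, loose on the table. Leave alone. Origin under its centre.
- brush: Conservator's brush, 170 mm long, lying loose on the table. Leave alone.

How it is judged:
By the outcome, as a careful person would: the job done as asked, in the order asked, and still so for the second after the job is handed in, while the arm keeps its last pose, push and grip.
It also fails if it takes over 53 s, if anything falls off the work surface, if the arm or the gripper's body presses on something with over 40 N, if the wrist force passes 120 N, or if a joint passes its speed limit or range.

ROBOT

A 6-joint arm with a two-finger parallel gripper is mounted at the origin on the work surface. World frame = base frame: x ahead of the robot, y to its left, z up, the work surface at z = 0. Lengths are in m, angles in rad, forces in N, time in s.
With the tool pointing down it reaches from about 0.3 to 0.75 m from the base axis. Payload 8.5 kg.
Tool frame: the origin (TCP) lies at the very end of the fingers, on their centre line; the grasp point (between the pads) lies ctrl.hold_point_z behind it (ctrl.hold_point_z is the distance from the TCP to the grasp point, in m); z points along the fingers, y is the line along which they close (so a half turn about z gives the same grasp; the last joint's range is limited). The gripper opens to 85 mm and grips with 20 to 120 N. Pads are 22 mm wide; open, the fingers measure 114 mm over their backs; the gripper's body (76 mm by 85 mm) begins 54 mm behind the grasp point. The pads swing forward as they close: fully open they stand 13 mm farther back than shut.
Start: joints at [-1.523, 0.381, 1.297, -0, 1.464, -0.215], TCP at [0.143, -0.531, 0.231] pointing down, gripper open.
Joint ranges: [-3.11, 3.11], [-0.89, 2.33], [0.22, 2.48], [-1.42, 4.56], [0.17, 2.85], [-2.88, 2.88]. Speed limits (rad/s): [2.39, 2.39, 3.14, 3.14, 3.14, 3.14].

INTERFACE

Orientations are given as a unit quaternion [w, x, y, z].
In Python, from plant import ctrl gives the robot as it stands.
- The arm moves only by the tool arm_command, never from a script. Its argument "commands" is a list of rows, each an object with "slide": the shift along the tool's x, y, z scaled (see below), a list of three; "dr": the turn, a rotation vector about the tool's x, y, z scaled (see below), a list of three; "fingers": the closure, from 0 (fully open) to 1 (shut). In form: [{"slide": [dx, dy, dz], "dr": [wx, wy, wz], "fingers": fingers}, ...]. A call has 1 to 20 rows; each row shifts and turns the commanded pose from where the row before left it, along the tool's axes as they then stand; what a row does not reach is not made up. The controller multiplies each number of a shift by 20 mm and each number of a turn by 8 degrees. A row lasts 1/8 s, in which the tool goes at most 62.5 mm and 10.7 degrees, less where a joint would pass 70% of its speed; a pose out of reach is approached as far as the arm can. A call with a number of a shift or a turn outside -1 to 1 is refused whole. A call with a gripper value outside its range is refused whole. The fingers move at their own pace and stop on an object; the grip force is fixed at half the most. Time passes only in rows, so rows that do not move let the fingers close. It gives the time, the measured TCP pose, the force, the opening and the grip force at its end, in the units of the state.
- ctrl.get_state(): the state, without advancing time (a new reading comes with each control period).
- ctrl.camera(name): name is "scene" or "top" or "wrist"; returns a dict with "frame" (480x640x3 uint8, red, green, blue), "range_z" (480x640 float32, m along the optical axis (not along the pixel's ray), 0 where there is no reading), "mtx" (3x3 intrinsics, pixels), "position" and "orientation" of the camera in the world; the wrist camera has in their place "mount" (4x4, takes a point from camera to tool coordinates, whose origin is the TCP and whose axes are the flange's). Camera axes: x right, y down, z forward; pixel columns grow to the right and rows downward; lengths in m; the calibration is good to about 2 mm. The wrist camera is an equidistant fisheye: a pixel r from the principal point sees the ray r / f radians off the axis. A picture is of the moment at which its call begins: read the wrist's pose just before it.
- ctrl.hand_in(): hands the job in; it is judged then, once.
The state is a dict: "time_s": time; "joints": joint angles; "qvel": joint speeds; "effort": joint torques, N m; "position": TCP position; "ee_rot": TCP orientation; "ft_force": force on the tool from outside, world axes, zero at the start; "wrist_torque": the same for the moment, N m; "opening": finger opening in m; "grip_force": force on a finger pad.
Only numpy, scipy, OpenCV 4.12 (cv2) and the standard library are available. Lean on these libraries where they do the work, as an engineer would, in place of code of your own. Each camera call takes 0.05 s, during which the arm holds its last target. There are 200 camera calls.

## Working session

There is one attempt and no reset: what is moved stays moved. The work goes in short steps, Python scripts to look and compute and a tool call to move; the robot and the scene stay as the last step left them, time stands still between calls to the robot, and variables do not carry over. Pictures are saved under pics/ and viewed, at most 10 in all, crops included, and the job is handed in when it is done.

Besides the shell and the picture viewer there is one more tool, called after ">>>" by a JSON object that holds its "name" and its "arguments", one argument or row to a line. arm_command: Moves the arm, as the interface text tells. Its arguments: {"type":"object","properties":{"commands":{"type":"array"}},"required":["commands"]}

```bash
ls; mkdir -p pics
python3 - <<'E'
from plant import ctrl
import cv2,numpy as np
s=ctrl.get_state();print(s['time_s'],s['position'],s['ee_rot'],s['opening'],ctrl.hold_point_z)
ims=[]
for n in("scene","top"):
    c=ctrl.camera(n);print(n,c['mtx'].tolist(),c['position'],c['orientation'])
    np.savez(f'pics/{n}.npz',**{k:c[k] for k in('frame','range_z','mtx','position','orientation')})
    cv2.imwrite(f'pics/{n}.png',c['frame'][:,:,::-1])
E
```

```text
pics
0.0 [ 0.14289625 -0.53081107  0.23071101] [-7.25020522e-04  9.91376357e-01  1.31043460e-01  7.21597672e-05] 0.08558794925750511 0.0187
scene [[511.3644457147767, 0.0, 320.0667714636057], [0.0, 511.3644457147767, 241.63794690539726], [0.0, 0.0, 1.0]] [ 0.99908907 -0.53750696  0.7399581 ] [-0.38062307  0.86102535  0.30492202 -0.14416653]
top [[502.3959379657249, 0.0, 316.25145214951203], [0.0, 502.3959379657249, 233.36674529375864], [0.0, 0.0, 1.0]] [0.4934615  0.01405449 1.07173562] [ 0.01534025 -0.7053619   0.70836248 -0.02125703]
```

View pics/scene.png

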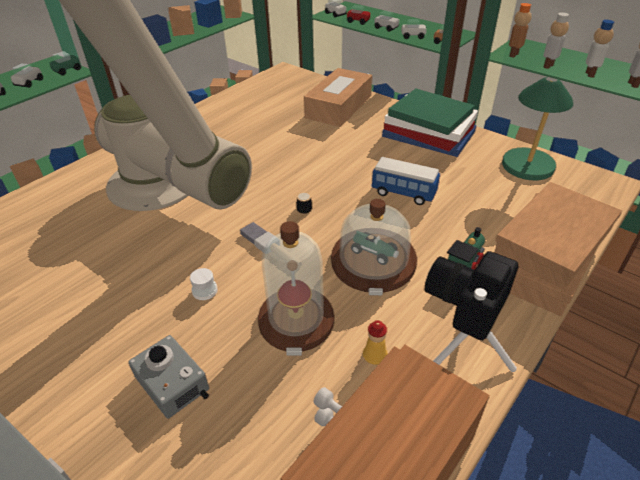

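View pics/top.png

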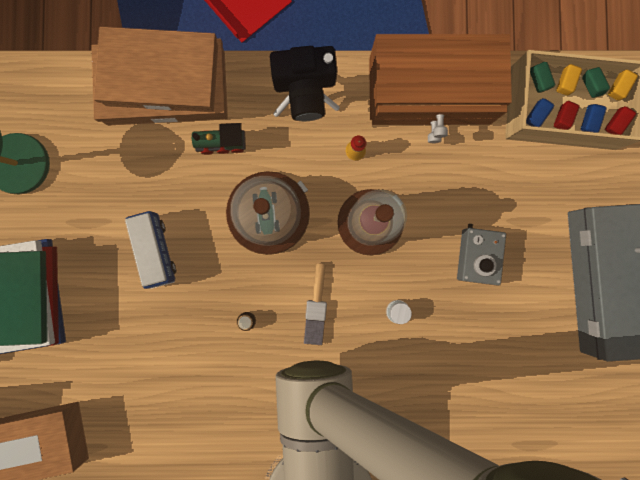

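The scene picture shows the button near (158,353) and the low knob near (377,207). In the top picture they are near (487,265) and (262,206). I'll enlarge these for closer readings.

Run:
```python
import cv2,numpy as np
t=[]
for n,u,v in(("scene",158,353),("top",487,265),("scene",377,207),("top",262,206)):
    im=cv2.imread(f'pics/{n}.png')[v-25:v+25,u-30:u+30]
    im=cv2.resize(im,None,fx=6.5,fy=6,interpolation=cv2.INTER_CUBIC)
    for k in range(0,60,10): cv2.putText(im,str(u-30+k),(int(k*6.5),10),0,.35,(0,255,255));cv2.line(im,(int((k+.5)*6.5),12),(int((k+.5)*6.5),18),(0,255,255))
    for k in range(0,50,10): cv2.putText(im,str(v-25+k),(8,int((k+.5)*6)+4),0,.35,(0,255,255));cv2.line(im,(0,int((k+.5)*6)),(6,int((k+.5)*6)),(0,255,255))
    t.append(im)
cv2.imwrite('pics/crops.png',np.vstack([np.hstack(t[:2]),np.hstack(t[2:])]))
```

```text
(no output)
```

View pics/crops.png

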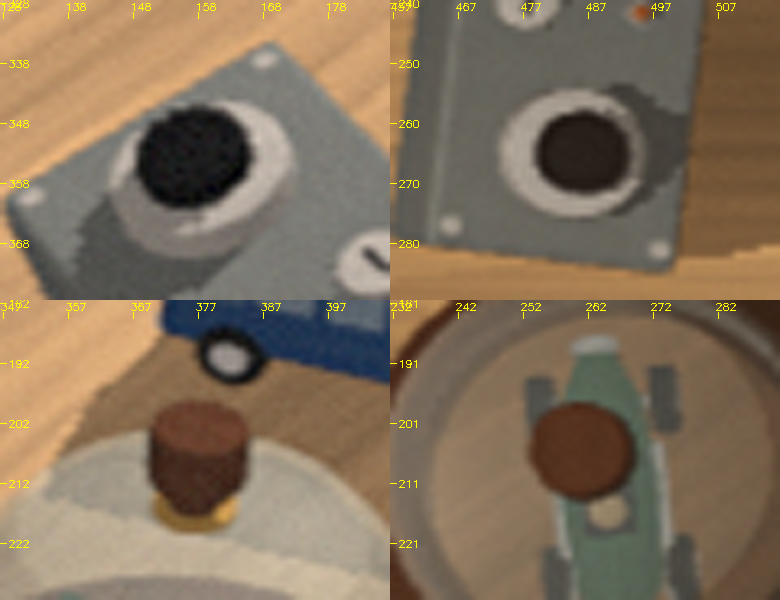

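Readings: button cap at scene (157.2,353.3) and top (486.2,264.9). Centre of the low knob's top face at scene (377.1,202.7) and top (261.1,205.7). The wooden base and its white contact block also show in both views.

```bash
cat > h.py <<'E'
import numpy as np
from scipy.spatial.transform import Rotation as R
def rot(q): return R.from_quat(np.r_[q[1:],q[0]]).as_matrix()
def ray(n,u,v):
    c=np.load(f'pics/{n}.npz'); d=rot(c['orientation'])@np.linalg.solve(c['mtx'],[u,v,1]); return c['position'],d/np.linalg.norm(d)
def tri(*rs):
    A=sum(np.eye(3)-np.outer(d,d) for p,d in rs); b=sum((np.eye(3)-np.outer(d,d))@p for p,d in rs)
    x=np.linalg.solve(A,b); return x,[np.linalg.norm(np.cross(x-p,d))*1e3 for p,d in rs]
def plane(n,u,v,z): p,d=ray(n,u,v); return p+d*(z-p[2])/d[2]
E
python3 - <<'E'
from h import *
from plant import ctrl
print(tri(ray('scene',157.2,353.3),ray('top',486.2,264.9)))
print(tri(ray('scene',377.1,202.7),ray('top',261.1,205.7)))
for n,u,v in(('top',486,265),('top',261,206)):
    c=np.load(f'pics/{n}.npz');z=c['range_z'][v,u];print(c['position']+rot(c['orientation'])@(np.linalg.solve(c['mtx'],[u,v,1])*z))
print('base c',plane('top',268,212.5,.02),'tall knob',plane('top',385,213,.229),'bus roof',plane('top',150,249,.075))
s=ctrl.get_state();print(rot(s['ee_rot']).round(3))
E
```

```text
(array([ 0.48126147, -0.33368188,  0.06780484]), [np.float64(0.5205768807691443), np.float64(0.5205768807691571)])
(array([0.59283982, 0.10763647, 0.15532995]), [np.float64(1.0237316776688985), np.float64(1.023731677668962)])
[ 0.48075998 -0.33301075  0.0698082 ]
[0.59170885 0.10738738 0.15320573]
base c [0.59220243 0.1062245  0.02      ] tall knob [ 0.5710089  -0.10910763  0.229     ] bus roof [0.51544472 0.3346036  0.075     ]
[[ 0.966  0.26  -0.   ]
 [ 0.26  -0.966  0.001]
 [ 0.    -0.001 -1.   ]]
```

>>> {"name": "arm_command", "arguments": {
  "commands": [
    {"slide": [1, -0.27, 0], "dr": [0, 0, 0], "fingers": 1},
    {"slide": [1, -0.27, 0], "dr": [0, 0, 0], "fingers": 1},
    {"slide": [1, -0.27, 0], "dr": [0, 0, 0], "fingers": 1},
    {"slide": [1, -0.27, 0], "dr": [0, 0, 0], "fingers": 1},
    {"slide": [1, -0.27, 0], "dr": [0, 0, 0], "fingers": 1},
    {"slide": [1, -0.27, 0], "dr": [0, 0, 0], "fingers": 1},
    {"slide": [1, -0.27, 0], "dr": [0, 0, 0], "fingers": 1},
    {"slide": [1, -0.27, 0], "dr": [0, 0, 0], "fingers": 1},
    {"slide": [1, -0.27, 0], "dr": [0, 0, 0], "fingers": 1},
    {"slide": [1, -0.27, 0], "dr": [0, 0, 0], "fingers": 1},
    {"slide": [1, -0.27, 0], "dr": [0, 0, 0], "fingers": 1},
    {"slide": [1, -0.27, 0], "dr": [0, 0, 0], "fingers": 1},
    {"slide": [1, -0.27, 0.5], "dr": [0, 0, 0], "fingers": 1},
    {"slide": [1, -0.27, 0.8], "dr": [0, 0, 0], "fingers": 1},
    {"slide": [1, -0.27, 1], "dr": [0, 0, 0], "fingers": 1},
    {"slide": [1, -0.27, 1], "dr": [0, 0, 0], "fingers": 1},
    {"slide": [1, -0.27, 1], "dr": [0, 0, 0], "fingers": 1},
    {"slide": [1, -0.27, 1], "dr": [0, 0, 0], "fingers": 1},
    {"slide": [0.9, -0.27, 0.5], "dr": [0, 0, 0], "fingers": 1},
    {"slide": [0, 0, 0], "dr": [0, 0, 0], "fingers": 1}
  ]
}}

```text
time_s: 2.6
position: [0.4821, -0.3328, 0.1148]
ee_rot: [-0.0, 0.991, 0.132, -0.0]
ft_force: [-0.2, 1.0, 1.0]
opening: 0.0001
grip_force: 0.0
```

>>> {"name": "arm_command", "arguments": {
  "commands": [
    {"slide": [0, 0, 1], "dr": [0, 0, 0], "fingers": 1},
    {"slide": [0, 0, 0.8], "dr": [0, 0, 0], "fingers": 1},
    {"slide": [0, 0, 0.2], "dr": [0, 0, 0], "fingers": 1},
    {"slide": [0, 0, 0.2], "dr": [0, 0, 0], "fingers": 1},
    {"slide": [0, 0, 0.1], "dr": [0, 0, 0], "fingers": 1},
    {"slide": [0, 0, 0], "dr": [0, 0, 0], "fingers": 1}
  ]
}}

```text
time_s: 3.35
position: [0.4814, -0.3342, 0.0698]
ee_rot: [0.0, 0.991, 0.131, 0.0]
ft_force: [-1.7, -1.0, 2.6]
opening: -0.0004
grip_force: 1.0
```

>>> {"name": "arm_command", "arguments": {
  "commands": [
    {"slide": [0, 0, 0.1], "dr": [0, 0, 0], "fingers": 1},
    {"slide": [0, 0, 0.1], "dr": [0, 0, 0], "fingers": 1},
    {"slide": [0, 0, 0.1], "dr": [0, 0, 0], "fingers": 1},
    {"slide": [0, 0, 0], "dr": [0, 0, 0], "fingers": 1}
  ]
}}

```text
time_s: 3.85
position: [0.4814, -0.3342, 0.0649]
ee_rot: [0.001, 0.991, 0.131, 0.0]
ft_force: [-5.1, 0.4, 15.7]
opening: 0.0
grip_force: 7.8
```

>>> {"name": "arm_command", "arguments": {
  "commands": [
    {"slide": [0, 0, 0.05], "dr": [0, 0, 0], "fingers": 1},
    {"slide": [0, 0, 0.05], "dr": [0, 0, 0], "fingers": 1},
    {"slide": [0, 0, 0], "dr": [0, 0, 0], "fingers": 1}
  ]
}}

```text
time_s: 4.22
position: [0.4815, -0.3343, 0.0646]
ee_rot: [0.001, 0.991, 0.131, 0.001]
ft_force: [-7.9, 4.6, 29.4]
opening: 0.0002
grip_force: 14.9
```

>>> {"name": "arm_command", "arguments": {
  "commands": [
    {"slide": [0, 0, -0.2], "dr": [0, 0, 0], "fingers": 1},
    {"slide": [0, 0, -0.5], "dr": [0, 0, 0], "fingers": 1},
    {"slide": [0, 0, -1], "dr": [0, 0, 0], "fingers": 1},
    {"slide": [0, 0, -1], "dr": [0, 0, 0], "fingers": 1},
    {"slide": [0, 0, -1], "dr": [0, 0, 0], "fingers": 1},
    {"slide": [0, 0, -1], "dr": [0, 0, 0], "fingers": 1},
    {"slide": [0, 0, -1], "dr": [0, 0, 0], "fingers": 1},
    {"slide": [0, 0, -1], "dr": [0, 0, 0], "fingers": 1},
    {"slide": [0, 0, -1], "dr": [0, 0, 0], "fingers": 1},
    {"slide": [0, 0, -1], "dr": [0, 0, 0], "fingers": 1},
    {"slide": [0, 0, -1], "dr": [0, 0, 0], "fingers": 1},
    {"slide": [0, 0, -1], "dr": [0, 0, 0], "fingers": 1},
    {"slide": [0, 0, 0], "dr": [0, 0, 0], "fingers": 0}
  ]
}}

```text
time_s: 5.85
position: [0.4816, -0.3338, 0.2763]
ee_rot: [0.001, 0.991, 0.131, 0.001]
ft_force: [0.8, -0.2, 0.6]
opening: 0.0171
grip_force: 0.0
```

>>> {"name": "arm_command", "arguments": {
  "commands": [
    {"slide": [0.5, -0.9, 0], "dr": [0, 0, 0], "fingers": 0},
    {"slide": [0.55, -1, 0], "dr": [0, 0, 0], "fingers": 0},
    {"slide": [0.55, -1, 0], "dr": [0, 0, 0], "fingers": 0},
    {"slide": [0.55, -1, 0], "dr": [0, 0, 0], "fingers": 0},
    {"slide": [0.55, -1, 0], "dr": [0, 0, 0], "fingers": 0},
    {"slide": [0.55, -1, 0], "dr": [0, 0, 0], "fingers": 0},
    {"slide": [0.55, -1, 0], "dr": [0, 0, 0], "fingers": 0},
    {"slide": [0.55, -1, 0], "dr": [0, 0, 0], "fingers": 0},
    {"slide": [0.55, -1, 0], "dr": [0, 0, 0], "fingers": 0},
    {"slide": [0.55, -1, 0], "dr": [0, 0, 0], "fingers": 0},
    {"slide": [0.55, -1, 0], "dr": [0, 0, 0], "fingers": 0},
    {"slide": [0.55, -1, 0], "dr": [0, 0, 0], "fingers": 0},
    {"slide": [0.55, -1, 0], "dr": [0, 0, 0], "fingers": 0},
    {"slide": [0.55, -1, 0], "dr": [0, 0, 0], "fingers": 0},
    {"slide": [0.55, -1, 0], "dr": [0, 0, 0], "fingers": 0},
    {"slide": [0.55, -1, 0], "dr": [0, 0, 0], "fingers": 0},
    {"slide": [0.55, -1, 0], "dr": [0, 0, 0], "fingers": 0},
    {"slide": [0.55, -1, 0], "dr": [0, 0, 0], "fingers": 0},
    {"slide": [0.6, -0.95, 0], "dr": [0, 0, 0], "fingers": 0},
    {"slide": [0, 0, 0], "dr": [0, 0, 0], "fingers": 0}
  ]
}}

```text
time_s: 8.35
position: [0.5848, 0.0865, 0.2751]
ee_rot: [-0.0, 0.991, 0.132, -0.0]
ft_force: [-0.3, 0.3, -0.4]
opening: 0.0852
grip_force: 0.0
```

Run:
```python
from plant import ctrl
from h import *
import cv2
s=ctrl.get_state();c=ctrl.camera('wrist')
np.savez('pics/w.npz',frame=c['frame'],mtx=c['mtx'],mount=c['mount'],p=s['position'],q=s['ee_rot'],rz=c['range_z'])
print(s['position'],c['mtx'],c['mount'].round(3))
# predicted pixel of knob top
def proj(P):
    t=rot(s['ee_rot']).T@(np.array(P)-s['position']); q=np.linalg.inv(c['mount'])@np.r_[t,1];
    th=np.arctan2(np.hypot(q[0],q[1]),q[2]);ph=np.arctan2(q[1],q[0]);K=c['mtx'];return K[0,2]+K[0,0]*th*np.cos(ph),K[1,2]+K[1,1]*th*np.sin(ph)
print(proj([.5925,.1075,.1545]))
t=ctrl.camera('top')
b=cv2.resize(t['frame'][225:285,450:520],None,fx=4,fy=4,interpolation=2)
im=c['frame'].copy();im[:240,360:]=b
cv2.imwrite('pics/w.png',im[:,:,::-1])
```

```text
[0.58484937 0.08654135 0.2751127 ] [[371.64829954   0.         317.52990597]
 [  0.         371.64829954 240.1113463 ]
 [  0.           0.           1.        ]] [[ 0.    -0.959 -0.283  0.072]
 [ 1.     0.     0.    -0.001]
 [-0.    -0.283  0.959 -0.144]
 [ 0.     0.     0.     1.   ]]
(np.float64(293.1683467231512), np.float64(215.62615889759476))
```

View pics/w.png

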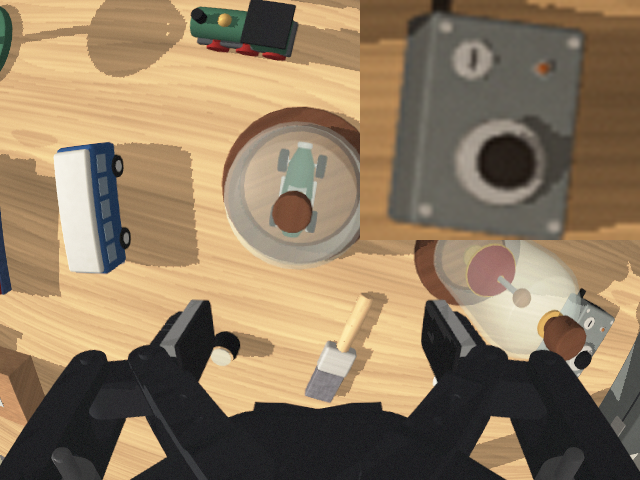

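The wrist view shows the knob head centred near (293,213) against a predicted top-face centre of (293,216), so they agree to about 2 mm. The inset shows the button cap back out. I'll go above the knob and look once more.

>>> {"name": "arm_command", "arguments": {
  "commands": [
    {"slide": [0.33, -0.45, 0.5], "dr": [0, 0, 0], "fingers": 0},
    {"slide": [0.33, -0.45, 1], "dr": [0, 0, 0], "fingers": 0},
    {"slide": [0, 0, 1], "dr": [0, 0, 0], "fingers": 0},
    {"slide": [0, 0, 1], "dr": [0, 0, 0], "fingers": 0},
    {"slide": [0, 0, 0.8], "dr": [0, 0, 0], "fingers": 0},
    {"slide": [0, 0, 0], "dr": [0, 0, 0], "fingers": 0},
    {"slide": [0, 0, 0], "dr": [0, 0, 0], "fingers": 0}
  ]
}}

```text
time_s: 9.32
position: [0.5935, 0.1053, 0.1898]
ee_rot: [0.0, 0.991, 0.131, 0.0]
ft_force: [0.7, -0.6, -0.0]
opening: 0.0852
grip_force: 0.0
```

Run:
```python
from plant import ctrl
from h import *
import cv2
s=ctrl.get_state();c=ctrl.camera('wrist')
np.savez('pics/w2.npz',frame=c['frame'],mtx=c['mtx'],mount=c['mount'],p=s['position'],q=s['ee_rot'],rz=c['range_z'])
def proj(P):
    t=rot(s['ee_rot']).T@(np.array(P)-s['position']); q=np.linalg.inv(c['mount'])@np.r_[t,1];
    th=np.arctan2(np.hypot(q[0],q[1]),q[2]);ph=np.arctan2(q[1],q[0]);K=c['mtx'];return np.array([K[0,2]+K[0,0]*th*np.cos(ph),K[1,2]+K[1,1]*th*np.sin(ph)])
print(s['position'],s['time_s'])
im=c['frame'][:,:,::-1].copy()
a=np.linspace(0,2*np.pi,40)
pts=np.array([proj([.593+.015*np.cos(x),.1073+.015*np.sin(x),.1545]) for x in a])
S=4;u,v=pts.mean(0).round().astype(int)
u0,v0=u-75,v-60
cr=cv2.resize(im[v0:v0+120,u0:u0+150],None,fx=S,fy=S,interpolation=2)
cv2.polylines(cr,[np.int32((pts-[u0,v0]+.5)*S)],True,(0,255,0),1)
print(u0,v0,proj([.593,.1073,.1545]),proj([.598,.1073,.1545]),proj([.593,.1123,.1545]))
cv2.imwrite('pics/w2.png',cr)
```

```text
[0.5934603  0.10533933 0.18979447] 9.325
240 215 [314.50414675 275.98725937] [317.00273446 267.29227441] [305.17800512 273.65354932]
```

View pics/w2.png

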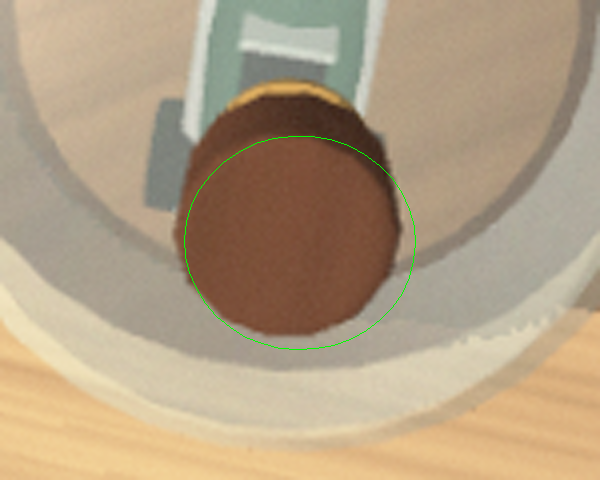

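The head's top face reads about (312,273) against a predicted (314.5,276), so the knob is at about (0.594, 0.109). I'll shift 2 mm in tool x and −3.5 mm in tool y, descend 65 mm and close.

>>> {"name": "arm_command", "arguments": {
  "commands": [
    {"slide": [0.09, -0.17, 0.2], "dr": [0, 0, 0], "fingers": 0},
    {"slide": [0, 0, 0.8], "dr": [0, 0, 0], "fingers": 0},
    {"slide": [0, 0, 0.8], "dr": [0, 0, 0], "fingers": 0},
    {"slide": [0, 0, 0.7], "dr": [0, 0, 0], "fingers": 0},
    {"slide": [0, 0, 0.4], "dr": [0, 0, 0], "fingers": 0},
    {"slide": [0, 0, 0.2], "dr": [0, 0, 0], "fingers": 0},
    {"slide": [0, 0, 0], "dr": [0, 0, 0], "fingers": 0},
    {"slide": [0, 0, 0], "dr": [0, 0, 0], "fingers": 0}
  ]
}}

```text
time_s: 10.38
position: [0.5943, 0.1091, 0.1278]
ee_rot: [0.0, 0.991, 0.131, 0.0]
ft_force: [0.8, -0.4, -0.6]
opening: 0.0855
grip_force: 0.0
```

>>> {"name": "arm_command", "arguments": {
  "commands": [
    {"slide": [0, 0, 0.12], "dr": [0, 0, 0], "fingers": 0.3},
    {"slide": [0, 0, 0], "dr": [0, 0, 0], "fingers": 0.5},
    {"slide": [0, 0, 0], "dr": [0, 0, 0], "fingers": 0.55},
    {"slide": [0, 0, 0], "dr": [0, 0, 0], "fingers": 0.6},
    {"slide": [0, 0, 0], "dr": [0, 0, 0], "fingers": 0.63},
    {"slide": [0, 0, 0], "dr": [0, 0, 0], "fingers": 0.66},
    {"slide": [0, 0, 0], "dr": [0, 0, 0], "fingers": 0.7},
    {"slide": [0, 0, 0], "dr": [0, 0, 0], "fingers": 1},
    {"slide": [0, 0, 0], "dr": [0, 0, 0], "fingers": 1},
    {"slide": [0, 0, 0], "dr": [0, 0, 0], "fingers": 1},
    {"slide": [0, 0, 0], "dr": [0, 0, 0], "fingers": 1}
  ]
}}

```text
time_s: 11.75
position: [0.5941, 0.1089, 0.1252]
ee_rot: [0.0, 0.991, 0.131, 0.0]
ft_force: [-1.6, -3.8, 5.9]
opening: 0.0284
grip_force: 59.2
```

>>> {"name": "arm_command", "arguments": {
  "commands": [
    {"slide": [0, 0, -0.1], "dr": [0, 0, 0], "fingers": 1},
    {"slide": [0, 0, -0.15], "dr": [0, 0, 0], "fingers": 1},
    {"slide": [0, 0, -0.2], "dr": [0, 0, 0], "fingers": 1},
    {"slide": [0, 0, -0.2], "dr": [0, 0, 0], "fingers": 1},
    {"slide": [0, 0, -0.2], "dr": [0, 0, 0], "fingers": 1},
    {"slide": [0, 0, -0.1], "dr": [0, 0, 0], "fingers": 1},
    {"slide": [0, 0, 0], "dr": [0, 0, 0], "fingers": 1}
  ]
}}

```text
time_s: 12.62
position: [0.5941, 0.1091, 0.1441]
ee_rot: [0.0, 0.991, 0.131, 0.0]
ft_force: [0.0, 0.3, -5.2]
opening: 0.0282
grip_force: 59.4
```

Run:
```python
from plant import ctrl
import cv2
s=ctrl.get_state();print(s['position'],s['ft_force'],s['wrist_torque'],s['opening'])
im=ctrl.camera('scene')['frame'][130:330,250:510,::-1]
cv2.imwrite('pics/l1.png',cv2.resize(im,None,fx=3,fy=3,interpolation=2))
```

```text
[0.5940907  0.10908709 0.14408874] [ 0.04259843  0.33280047 -5.15014938] [0.01405443 0.01904322 0.01742579] 0.028156093818971696
```

View pics/l1.png

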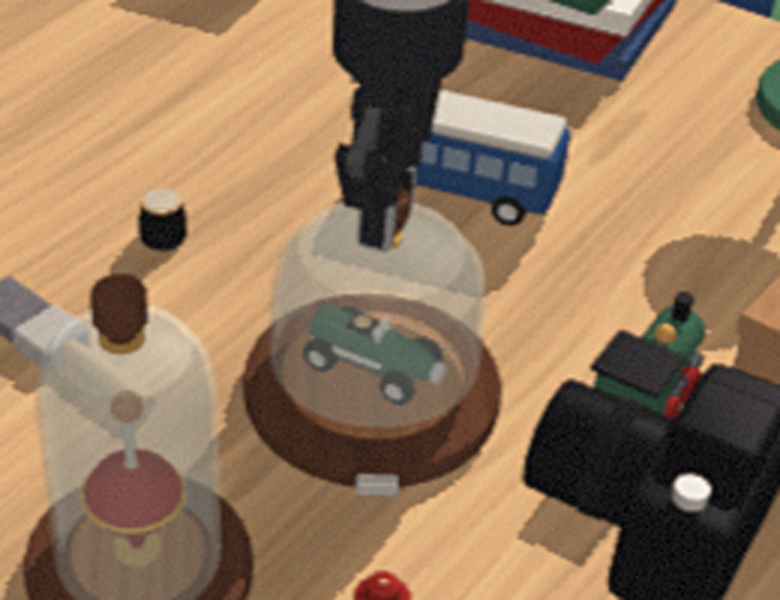

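The dome has lifted about 2 cm and hangs level, and the car is still on its step. I'll go on up by about 130 mm.

>>> {"name": "arm_command", "arguments": {
  "commands": [
    {"slide": [0, 0, -0.3], "dr": [0, 0, 0], "fingers": 1},
    {"slide": [0, 0, -0.5], "dr": [0, 0, 0], "fingers": 1},
    {"slide": [0, 0, -0.6], "dr": [0, 0, 0], "fingers": 1},
    {"slide": [0, 0, -0.6], "dr": [0, 0, 0], "fingers": 1},
    {"slide": [0, 0, -0.6], "dr": [0, 0, 0], "fingers": 1},
    {"slide": [0, 0, -0.6], "dr": [0, 0, 0], "fingers": 1},
    {"slide": [0, 0, -0.6], "dr": [0, 0, 0], "fingers": 1},
    {"slide": [0, 0, -0.6], "dr": [0, 0, 0], "fingers": 1},
    {"slide": [0, 0, -0.6], "dr": [0, 0, 0], "fingers": 1},
    {"slide": [0, 0, -0.6], "dr": [0, 0, 0], "fingers": 1},
    {"slide": [0, 0, -0.5], "dr": [0, 0, 0], "fingers": 1},
    {"slide": [0, 0, -0.3], "dr": [0, 0, 0], "fingers": 1},
    {"slide": [0, 0, -0.1], "dr": [0, 0, 0], "fingers": 1},
    {"slide": [0, 0, 0], "dr": [0, 0, 0], "fingers": 1},
    {"slide": [0, 0, 0], "dr": [0, 0, 0], "fingers": 1},
    {"slide": [0, 0, 0], "dr": [0, 0, 0], "fingers": 1},
    {"slide": [0, 0, 0], "dr": [0, 0, 0], "fingers": 1},
    {"slide": [0, 0, 0], "dr": [0, 0, 0], "fingers": 1}
  ]
}}

```text
time_s: 14.92
position: [0.5941, 0.1091, 0.2739]
ee_rot: [-0.0, 0.991, 0.131, -0.0]
ft_force: [0.1, 0.4, -5.7]
opening: 0.0286
grip_force: 59.4
```

Run:
```python
from plant import ctrl
import cv2,numpy as np
s=ctrl.get_state();print(s['position'],s['ft_force'],s['opening'],np.abs(s['qvel']).max())
im=ctrl.camera('scene')['frame'][60:360,130:530,::-1]
cv2.imwrite('pics/l2.png',cv2.resize(im,None,fx=2,fy=2,interpolation=2))
```

```text
[0.59405225 0.10907166 0.27388941] [ 0.06272108  0.41888352 -5.67626607] 0.028574976473896795 0.002786840834108635
```

View pics/l2.png

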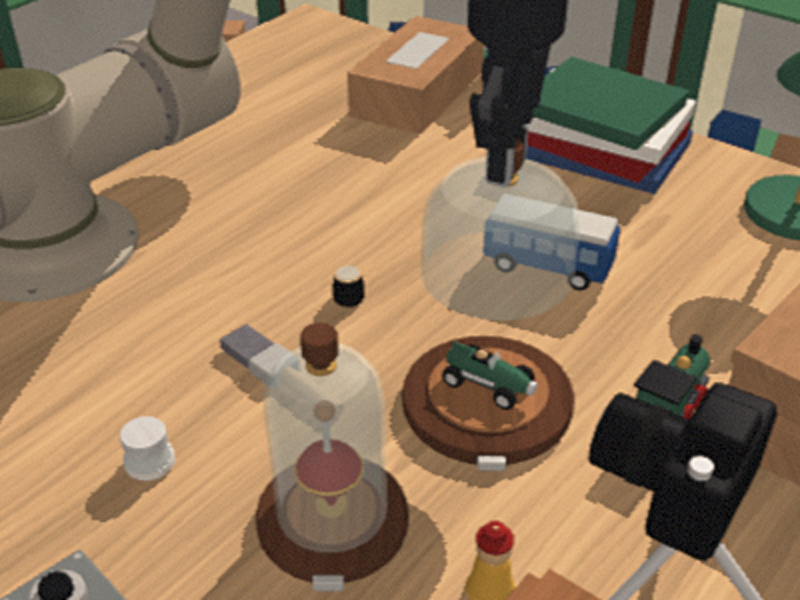

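The dome hangs level above its base. The car stands free on its step and nothing else has moved. The TCP rose 149 mm, which puts the rim at about 0.169 m and the car's top at 0.067 m, so there are about 10 cm of free air.

```bash
python3 -c "
from plant import ctrl
print(ctrl.hand_in())"
```

```text
the job is handed in; nothing more can be done
None
```

I pressed the alarm button until it stopped and let it spring back. The low dome is now held level and steady above its base, with about 10 cm of free air over the car, and the job is handed in.

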